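# Shut the lids along a curved sample segment

### The job

Shut all five lids on the longer curved sample segment by running the closed fingertips along the row from the finger-tab end, following the curve in one unbroken pass, one lid after the other, without lifting away in between. Touch gently: do not shove, tip or pick up the segment. Leave the short three-well segment with its lids open, and leave the beaker and the loose cup alone.

Things in the scene. Friction and masses are not known exactly. Their poses are not given: they have to be found in the camera images.
- long_segment: longer of two curved sample segments: white plastic bar on a grey foot, 200 mm along the arc, 44 wide, 30 high, 1.4 kg, loose on the table, five wells with grey hinged lids. Origin: underside, below the middle well; z up; finger tab (flat tongue) at its -y end. Wells' centres are on a circle of radius 150 mm about (-150, 0) mm of its frame, 40 mm apart along the arc
- row_start (a point): centre of lid 1's top as it lies when shut (first well, next to the finger tab), 40.5 mm above the table. A lid is a 28 mm disc, 2.5 mm thick; its hinge pin is 17 mm before the well's centre, on the tab side, 39 mm above the table; its lip ends 17 mm past the centre
- row_mid (a point): the same point for lid 3, the middle well. Lids stand half open, leaning away from the tab over their wells, free ends up to 33 mm above the shut height. Hinges are slightly stiff (under 0.1 N at the lip), stay where left, no spring or snap. Pushed from the tab side and over the top a lid shuts; pushed from the other side it opens further to its stop
- row_end (a point): the same point for lid 5, the last well, farthest from the finger tab
- lid_1 (a joint): hinged lid 1 of the long segment (counted from the finger tab): hinge angle in rad, 0 = shut flat on its well, larger = open (about 1.35 at most)
- lid_2 (a joint): hinged lid 2 of the long segment (counted from the finger tab): hinge angle in rad, 0 = shut flat on its well, larger = open (about 1.35 at most)
- lid_3 (a joint): hinged lid 3 of the long segment (counted from the finger tab): hinge angle in rad, 0 = shut flat on its well, larger = open (about 1.35 at most)
- lid_4 (a joint): hinged lid 4 of the long segment (counted from the finger tab): hinge angle in rad, 0 = shut flat on its well, larger = open (about 1.35 at most)
- lid_5 (a joint): hinged lid 5 of the long segment (counted from the finger tab): hinge angle in rad, 0 = shut flat on its well, larger = open (about 1.35 at most)
- short_segment: the shorter curved segment, of the same make and section, about 120 mm along the arc, about 0.9 kg, with three wells and three half-open lids; to be left as it is. Origin on its underside below the middle well, finger tab at its -y end, same 150 mm arc and 40 mm spacing
- short_lid_1 (a joint): hinged lid 1 of the short segment (counted from its finger tab): hinge angle in rad, 0 = shut flat on its well, larger = open (about 1.35 at most)
- short_lid_2 (a joint): hinged lid 2 of the short segment (counted from its finger tab): hinge angle in rad, 0 = shut flat on its well, larger = open (about 1.35 at most)
- short_lid_3 (a joint): hinged lid 3 of the short segment (counted from its finger tab): hinge angle in rad, 0 = shut flat on its well, larger = open (about 1.35 at most)
- beaker: glass beaker, 52 mm wide, 69 mm high, standing on the table; origin at the centre of its underside; leave alone
- cup_c: loose clear plastic sample cup, 35 mm wide, 55 mm high, standing on the table; origin at the centre of its underside; leave alone

How it is judged:
By the outcome, as a careful person would: the job done as asked, in the order asked, and still so for the second after the job is handed in, with the robot touching nothing.
It also fails if it takes over 42 s, if anything falls off the work surface, if the arm or the gripper's body presses on something with over 40 N, if the wrist force passes 120 N, or if a joint passes its speed limit or range.

### The arm

A 7-joint arm with a two-finger parallel gripper is mounted at the origin on a cart in front of the work surface, level with it; the furniture and walls round the work are solid. World frame = base frame: x ahead of the robot, y to its left, z up, the work surface at z = 0. Lengths are in m, angles in rad, forces in N, time in s.
With the tool pointing down it reaches from about 0.425 to 0.925 m from the base axis. Payload 6.8 kg.
Tool frame: the origin (TCP) lies at the very end of the fingers, on their centre line; the grasp point (between the pads) lies 19 mm behind it (r.grip_point_offset is the distance from the TCP to the grasp point, in m); z points along the fingers, y is the line along which they close (so a half turn about z gives the same grasp; the last joint's range is limited). The gripper opens to 85 mm and grips with 20 to 120 N. Pads are 22 mm wide; open, the fingers measure 114 mm over their backs; the gripper's body (76 mm by 85 mm) begins 54 mm behind the grasp point. The pads swing forward as they close: fully open they stand 13 mm farther back than shut.
Start: joints at [-1.446, 0.477, 0.022, 1.555, -0.011, 1.109, -0.083], TCP at [0.156, 0.657, 0.231] pointing down, gripper open.
Joint ranges: [-2.96, 2.96], [-0.34, 2.1], [-1.41, 1.46], [0.24, 2.44], [-1.37, 4.51], [0.17, 1.92], [-2.96, 2.96]. Speed limits (rad/s): [2.39, 2.39, 3.14, 3.14, 3.14, 3.14, 3.14].

### API

Orientations are given as a rotation vector (axis times angle).
In Python, from bench import status, eyes, r gives the robot as it stands.
- The arm moves only by the shell command python3 -m crank 'ROWS' [OPENING] [FORCE]. ROWS is JSON, a list of rows, each a list of 6 numbers: the shift along the tool's x, y, z normalised to -1 to 1, where 1 is 0.02 m, then the turn, a rotation vector about the tool's x, y, z normalised to -1 to 1, where 1 is 45 degrees. A call has 1 to 12 rows; each row shifts and turns the commanded pose from where the row before left it, along the tool's axes as they then stand; what a row does not reach is not made up. A row lasts 1/10 s, in which the tool goes at most 50 mm and 8.59 degrees, less where a joint would pass 70% of its speed; a pose out of reach is approached as far as the arm can. A call with a number of a shift or a turn outside -1 to 1 is refused whole. A call with a gripper value outside its range is refused whole. OPENING is the opening, from 0 (shut) to 1 (fully open), set as the call begins (- or left out, the last holds). The fingers move at their own pace and stop on an object; FORCE is the grip in N (left out, the last holds). Time passes only in rows, so rows that do not move let the fingers close. It gives the time, the measured TCP pose, the force, the opening and the grip force at its end, in the units of the state.
- status.get_obs(): the state, without advancing time (a new reading comes with each control period).
- eyes.grab_frame(name): name is "scene" or "top" or "wrist"; returns a dict with "image" (480x640x3 uint8, red, green, blue), "depth" (480x640 float32, m along the optical axis (not along the pixel's ray), 0 where there is no reading), "fovy" (degrees; the focal length in pixels is half the picture's height over the tangent of half this angle, whatever the lens; pixels are square), "cx", "cy" (the principal point, pixels), "k1" (the pictures are not rectified: a ray, as slopes to the right and down, at radius r is drawn at 1 + k1 r^2 times it, then the intrinsics apply), "world_to_cam" (4x4, takes a point from world to camera coordinates). Camera axes: x right, y up, looking along -z (the intrinsics and any distortion apply to the point x, -y, -z); pixel columns grow to the right and rows downward; lengths in m; the calibration is good to about 2 mm. A picture is of the moment at which its call begins.
- r.hand_in(): hands the job in; it is judged then, once.
The state is a dict: "clock": time; "joints": joint angles; "qvel": joint speeds; "tau": joint torques, N m; "tcp_pos": TCP position; "orientation": TCP orientation; "contact_force": force on the tool from outside, world axes, zero at the start; "moment": the same for the moment, N m; "grip_width": finger opening in m; "gripper_force": force on a finger pad.
Only numpy, scipy, OpenCV 4.12 (cv2) and the standard library are available. Lean on these libraries where they do the work, as an engineer would, in place of code of your own. Each camera call takes 0.05 s, during which the arm holds its last target. There are 200 camera calls.

## Working session

There is one attempt and no reset: what is moved stays moved. The work goes in short steps, Python scripts to look and compute and a shell command to move; the robot and the scene stay as the last step left them, time stands still between calls to the robot, and variables do not carry over. Pictures are saved under pics/ and viewed, at most 10 in all, crops included, and the job is handed in when it is done.

```bash
ls; mkdir -p pics
python3 - <<'E'
from bench import status, eyes, r
import cv2,numpy as np,pickle
print(status.get_obs())
for n in ["scene","top"]:
    f=eyes.grab_frame(n); pickle.dump(f,open(f"{n}.pkl","wb"))
    cv2.imwrite(f"pics/{n}0.png",f["image"][:,:,::-1]); print(n,f["fovy"],f["cx"],f["cy"],f["k1"],f["world_to_cam"])
E
```

```text
pics
{'clock': 0.0, 'joints': array([-1.44609476,  0.47778108,  0.02230137,  1.55647574, -0.01147142,
        1.10927693, -0.08310457]), 'qvel': array([-0.00048286,  0.00133749,  0.00079442,  0.00077128, -0.00014691,
        0.00083304,  0.00054694]), 'tau': array([ 1.16585703e-03, -5.96456087e+01,  1.60751615e+00, -2.81200129e+01,
        1.24338051e-02,  9.18196019e-03,  1.05726917e-05]), 'tcp_pos': array([0.15558757, 0.65620944, 0.23032747]), 'orientation': array([-3.64751260e-01, -3.12027601e+00,  2.84623465e-03]), 'contact_force': array([ 1.0357814 , -0.28948976,  0.10367229]), 'moment': array([0.05350975, 0.03714948, 0.01236498]), 'gripper_force': 0.0, 'grip_width': 0.08479852442246935}
scene 51.14388662180343 313.3803587640174 228.83342434901456 -0.07104675535479721 [[-0.54174404 -0.84021801  0.02338989  0.27714909]
 [ 0.36276651 -0.20861636  0.90822887 -0.23246549]
 [-0.75823074  0.50051265  0.41781962 -0.90664801]
 [ 0.          0.          0.          1.        ]]
top 51.3655631338898 323.3237951636993 238.6206535586726 -0.09356982221390585 [[-0.01029038 -0.9999404  -0.00364637  0.03029137]
 [ 0.99411535 -0.01062355  0.10780451 -0.4756783 ]
 [-0.10783682 -0.00251556  0.99416542 -1.34996194]
 [ 0.          0.          0.          1.        ]]
```

View pics/top0.png

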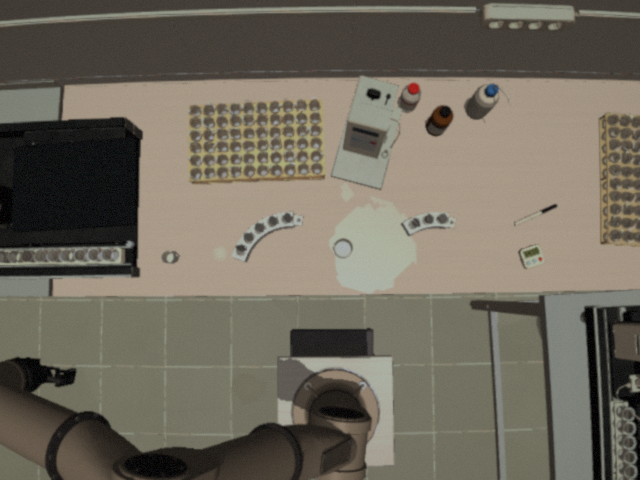

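View pics/scene0.png

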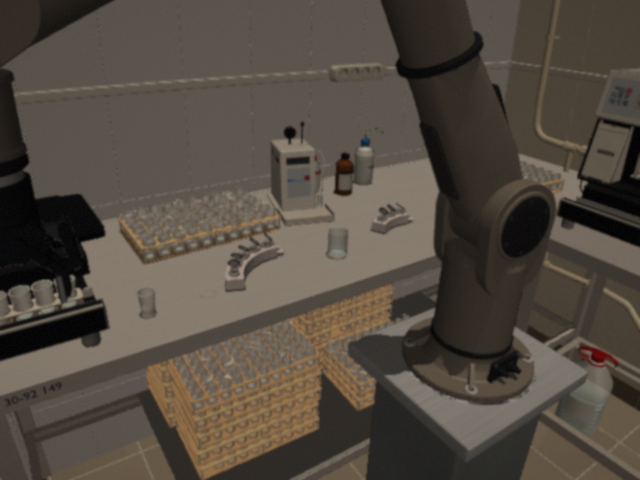

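The top view shows the long segment arcing from about (300,218), the tab end on the right, to (240,258) at lower left. The short one is at (430,222), the beaker at (343,248) and the cup at (170,257). Next I'll fit the segment pose using depth.

```bash
cat > h.py <<'E'
import numpy as np,cv2
def K(f):
    F=240/np.tan(np.radians(f["fovy"])/2); return np.array([[F,0,f["cx"]],[0,F,f["cy"]],[0,0,1.]])
def cloud(f):
    v,u=np.mgrid[:480,:640]; d=f["depth"].astype(float)
    k=K(f); xd=(u-k[0,2])/k[0,0]; yd=(v-k[1,2])/k[1,1]
    x,y=xd.copy(),yd.copy()
    for _ in range(10):
        s=1+f["k1"]*(x*x+y*y); x,y=xd/s,yd/s
    P=np.stack([x*d,-y*d,-d,np.ones_like(d)],-1)
    W=(P@np.linalg.inv(f["world_to_cam"]).T)[...,:3]; W[d==0]=np.nan; return W
def proj(f,P):
    P=np.atleast_2d(P); C=np.c_[P,np.ones(len(P))]@f["world_to_cam"].T
    x=C[:,0]/-C[:,2]; y=-C[:,1]/-C[:,2]; s=1+f["k1"]*(x*x+y*y); k=K(f)
    return np.c_[k[0,0]*x*s+k[0,2],k[1,1]*y*s+k[1,2]]
E
python3 - <<'E'
import pickle; from h import *
f=pickle.load(open("top.pkl","rb")); W=cloud(f)
def rep(n,u0,u1,v0,v1):
    w=W[v0:v1,u0:u1]; z=w[...,2]; t=np.nanmedian(z); m=(z>t+.012); p=w[m]
    print(n,"table",t,"n",m.sum(),p[:,:2].min(0),p[:,:2].max(0),p[:,:2].mean(0),"z",np.percentile(p[:,2],[10,50,90,99]))
rep("long",225,312,200,270); rep("short",395,465,205,240);rep("beaker",325,360,230,265);rep("cup",155,185,243,270)
a=f["image"][200:270,225:315]; cv2.imwrite("pics/c1.png",cv2.resize(a,None,fx=8,fy=8,interpolation=3)[:,:,::-1])
s=pickle.load(open("scene.pkl","rb"))
b=s["image"][225:300,215:295];cv2.imwrite("pics/c2.png",cv2.resize(b,None,fx=8,fy=8,interpolation=3)[:,:,::-1])
E
```

```text
long table -0.00012667921600351129 n 1174 [0.41703897 0.08424855] [0.55167745 0.27988184] [0.49570377 0.19203554] z [0.02302776 0.03037738 0.05579595 0.06575171]
short table 0.0011281141828566321 n 682 [ 0.48538147 -0.34134967] [ 0.54741521 -0.19440169] [ 0.52040879 -0.26148129] z [0.0242929  0.03060021 0.05304563 0.06508357]
beaker table 0.00034122448593942867 n 312 [ 0.42389901 -0.05386624] [ 0.47300065 -0.00296723] [ 0.45073739 -0.02882838] z [0.01627434 0.02131764 0.06636157 0.07155481]
cup table -0.0005194696887365069 n 157 [0.41076378 0.43361375] [0.44403965 0.46937264] [0.42874311 0.45456297] z [0.01470132 0.0282833  0.05299539 0.05686332]
```

View pics/c1.png

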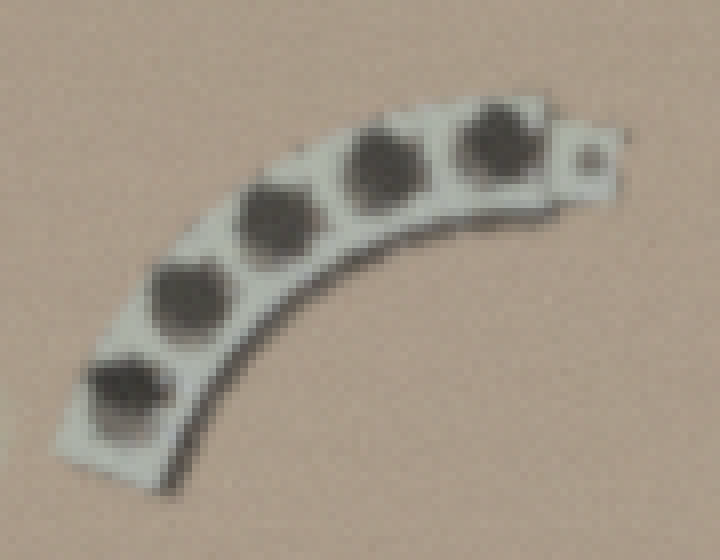

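```bash
cat >> h.py <<'E'
def world(p,L):  # p=(x,y,phi) segment pose
    c,s=np.cos(p[2]),np.sin(p[2]); L=np.atleast_2d(L); return np.c_[p[0]+c*L[:,0]-s*L[:,1],p[1]+s*L[:,0]+c*L[:,1],L[:,2]]
def arc(R,a,z): a=np.atleast_1d(a); return np.c_[-.15+R*np.cos(a),R*np.sin(a),np.full(len(a),z)]
E
python3 - <<'E'
import pickle; from h import *
from scipy.optimize import minimize
a=np.linspace(-.6667,.6667,25)
top=np.r_[arc(.172,a,.03),arc(.128,a[::-1],.03)]
fs={n:pickle.load(open(n+".pkl","rb")) for n in ["top","scene"]}
S=8
def mk(n,p0):
    f=fs[n];W=cloud(f);z=W[...,2]
    near=np.hypot(W[...,0]-p0[0],W[...,1]-p0[1])<.16
    return (near&(z>.026)&(z<.034)).astype(np.float32),(near&(z>.034)).astype(np.float32),W
def cost(p,ns,M):
    t=0
    for n in ns:
        m,l,_=M[n]; q=proj(fs[n],world(p,top)); im=np.zeros((480*4,640*4),np.uint8)
        cv2.fillPoly(im,[np.round((q+.5)*4*16-8).astype(np.int32)],255,shift=4)
        r_=cv2.resize(im,(640,480),interpolation=cv2.INTER_AREA)/255.
        t+=(m*(1-r_)).sum()+(r_*(1-np.maximum(m,l))).sum()
    return t
p0=np.array([.50,.185,.75])
M={n:mk(n,p0) for n in fs}
for n in fs: print(n,M[n][0].sum(),M[n][1].sum())
for ns in (["top"],["scene"],["top","scene"]):
    best=min((minimize(cost,p0+d,args=(ns,M),method="Nelder-Mead",options=dict(initial_simplex=p0+d+np.array([[0,0,0],[.01,0,0],[0,.01,0],[0,0,.1]]))) for d in ([0,0,0],[.01,.01,.15],[.01,-.01,-.15],[0,.01,-.3])),key=lambda o:o.fun)
    print(ns,best.x.round(4),best.fun)
    p=best.x
np.save("seg.npy",p)
print("wells",world(p,arc(.15,(np.arange(5)-2)*.04/.15,.04)).round(4))
f=fs["top"]
vis=cv2.resize(f["image"][200:270,225:315],None,fx=8,fy=8,interpolation=3)[:,:,::-1].copy()
o=lambda P:[np.round((proj(f,world(p,P))-[225,200]+.5)*8).astype(np.int32)]
cv2.polylines(vis,o(top),True,(0,0,255),1)
for i in range(5):
  c=arc(.15,(i-2)*.04/.15,.03)[0]; t=np.linspace(0,6.28,30); cv2.polylines(vis,o(np.c_[c[0]+.014*np.cos(t),c[1]+.014*np.sin(t),0*t+.03]),True,(0,200,0),1)
cv2.imwrite("pics/fit.png",vis)
W=M["top"][2]; z=W[...,2]
for i in range(5):
  w=world(p,arc(.15,(i-2)*.04/.15,.03))[0]; m=(np.hypot(W[...,0]-w[0],W[...,1]-w[1])<.022)&(z>.034); print(i+1,m.sum(),z[m].max().round(4),W[m].mean(0).round(3))
E
```

```text
top 548.0 597.0
scene 562.0 831.0
['top'] [0.5033 0.2032 0.6187] 238.22745098039218
['scene'] [0.4964 0.2078 0.641 ] 143.51372549019607
['top', 'scene'] [0.5021 0.2032 0.6138] 415.12549019607843
wells [[0.529  0.1288 0.04  ]
 [0.5205 0.1678 0.04  ]
 [0.5021 0.2032 0.04  ]
 [0.475  0.2324 0.04  ]
 [0.4411 0.2535 0.04  ]]
1 80 0.0713 [0.532 0.123 0.05 ]
2 79 0.0715 [0.524 0.164 0.05 ]
3 95 0.0694 [0.506 0.2   0.048]
4 82 0.0685 [0.48  0.229 0.049]
5 67 0.0715 [0.448 0.251 0.05 ]
```

View pics/fit.png

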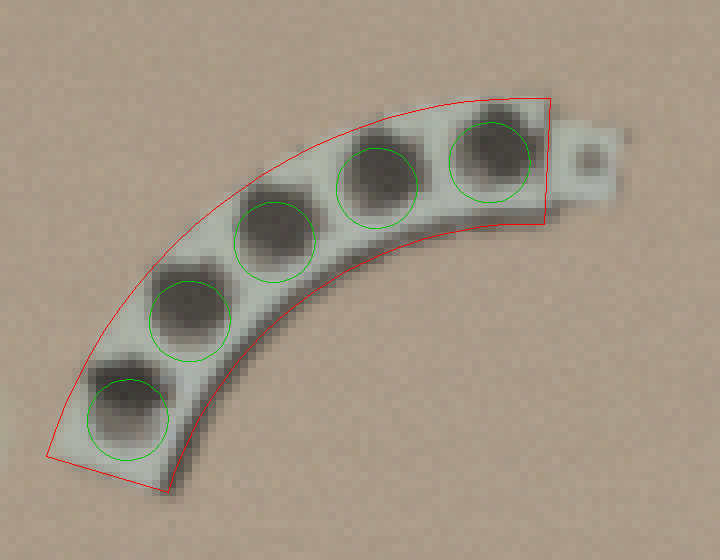

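The fit is good to about 2 mm: lid 1 is near (0.529, 0.129), the tab is to its right, and the path runs toward +y and -x. I'll travel high to a point above the tab and close the fingers on the way.

```bash
python3 -m crank '[[-1,-0.97,0,0,0,0],[-1,-0.97,0,0,0,0],[-1,-0.97,0,0,0,0],[-1,-0.97,0,0,0,0],[-1,-0.97,0,0,0,0],[-1,-0.97,0,0,0,0],[-1,-0.97,0,0,0,0],[-1,-0.97,0,0,0,0],[-1,-0.97,0,0,0,0],[-1,-0.97,0,0,0,0],[-1,-0.97,0,0,0,0],[-1,-0.97,0,0,0,0]]' 0 20
cat > g.py <<'E'
from h import *; from bench import status
from scipy.spatial.transform import Rotation as Ro
import sys
def rel(s,z,p=None):
    "goal: arc distance s (mm) from lid 1, TCP height z; returns shift in units and turn (y along travel)"
    p=np.load("seg.npy") if p is None else p
    o=status.get_obs(); R=Ro.from_rotvec(o["orientation"]).as_matrix()
    a=(s/1000-.08)/.15; g=world(p,arc(.15,a,z))[0]
    th=p[2]+a+np.pi/2; y=np.array([np.cos(th),np.sin(th),0]); zz=np.array([0,0,-1.]); G=np.c_[np.cross(y,zz),y,zz]
    L=world(p,[[-.15,0,0]])[0]; d=o["tcp_pos"]-L
    sn=(np.arctan2(d[1],d[0])-p[2])*150+80
    print("t",o["clock"],"tcp",o["tcp_pos"].round(4),"s",sn.round(1),"rad",(np.hypot(*d[:2])*1e3).round(1),"F",o["contact_force"].round(2),"w",o["grip_width"].round(4))
    print("shift units",(R.T@(g-o["tcp_pos"])/.02).round(2),"turn units",(Ro.from_matrix(R.T@G).as_rotvec()/np.radians(45)).round(3))
if __name__=="__main__": rel(float(sys.argv[1]),float(sys.argv[2]))
E
python3 g.py -50 .12
```

```text
clock: 1.3
tcp_pos: [0.3359, 0.3736, 0.231]
orientation: [-0.365, -3.12, 0.001]
contact_force: [-0.5, 0.6, 0.8]
grip_width: -0.0002
gripper_force: 0.0Traceback (most recent call last):
  File "g.py", line 14, in <module>
    if __name__=="__main__": rel(float(sys.argv[1]),float(sys.argv[2]))
                             ~~~^^^^^^^^^^^^^^^^^^^^^^^^^^^^^^^^^^^^^^^
  File "g.py", line 12, in rel
    print("t",o["clock"],"tcp",o["tcp_pos"].round(4),"s",sn.round(1),"rad",(np.hypot(*d[:2])*1e3).round(1),"F",o["contact_force"].round(2),"w",o["grip_width"].round(4))
                                                                                                                                               ^^^^^^^^^^^^^^^^^^^^^
AttributeError: 'float' object has no attribute 'round'
```

```bash
sed -i 's/o\["grip_width"\].round(4)/round(float(o["grip_width"]),4)/' g.py
python3 -m crank '[[-1,-1,0,0,0,-0.04],[-1,-1,0,0,0,-0.04],[-1,-1,0,0,0,-0.04],[-1,-1,0,0,0,0],[-1,-1,0,0,0,0],[-1,-1,0,0,0,0],[-1,-1,0,0,0,0],[-1,-1,0,0,0,0],[-1,-1,0,0,0,0],[-1,-1,0,0,0,0],[-1,-1,0,0,0,0],[0,0,0,0,0,0]]'
python3 g.py -50 .12
python3 - <<'E'
from bench import eyes; import cv2,pickle; from h import *
f=eyes.grab_frame("wrist"); pickle.dump(f,open("wrist.pkl","wb")); p=np.load("seg.npy")
vis=f["image"][:,:,::-1].copy(); a=np.linspace(-.6667,.6667,25)
cv2.polylines(vis,[np.round(proj(f,world(p,np.r_[arc(.172,a,.03),arc(.128,a[::-1],.03)]))).astype(np.int32)],True,(0,0,255),1)
cv2.imwrite("pics/w1.png",vis)
E
```

```text
clock: 2.5
tcp_pos: [0.5204, 0.1195, 0.2312]
orientation: [0.227, 3.132, -0.003]
contact_force: [-0.5, -0.3, -0.6]
grip_width: -0.0001
gripper_force: 0.0
t 2.5 tcp [0.5204 0.1195 0.2312] s -9.2 rad 141.0 F [-0.55 -0.25 -0.58] w -0.0001
shift units [-0.5  -1.95  5.56] turn units [-0.002  0.002  0.138]
```

View pics/w1.png

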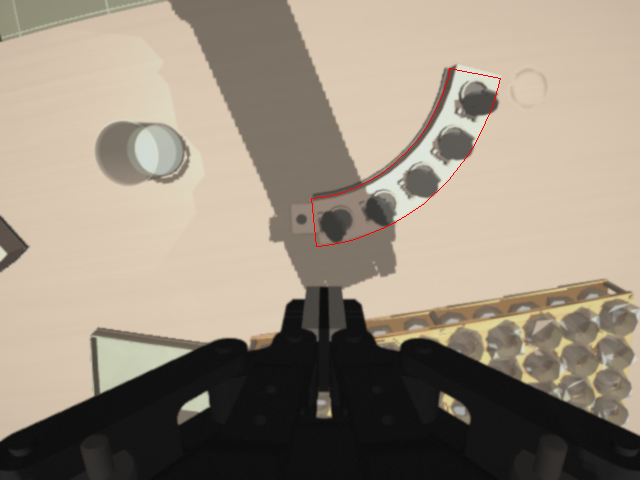

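The wrist view shows the segment clearly, from the tab at (301,218) to lid 5 at (478,95). The overlay falls about 2 mm short at the far end, so I'll refit on this frame.

```bash
python3 - <<'E'
import pickle; from h import *
from scipy.optimize import minimize
f=pickle.load(open("wrist.pkl","rb")); W=cloud(f); z=W[...,2]; p0=np.load("seg.npy")
near=(np.hypot(W[...,0]-p0[0],W[...,1]-p0[1])<.125)&(np.mgrid[:480,:640][0]<275)
t=np.nanmedian(z[near&(z<.012)]); 
h=z[near&(z>.02)&(z<.04)]; hist=np.histogram(h,np.arange(.02,.041,.002)); print("table",t,hist[0],"tab z",np.nanmedian(z[214:222,305:309]))
m=(near&(z>.0265)&(z<.034)).astype(float); l=(near&(z>=.034)).astype(float)
a=np.linspace(-.6667,.6667,25); top=np.r_[arc(.172,a,.03),arc(.128,a[::-1],.03)]
def cost(p):
    im=np.zeros((1920,2560),np.uint8); cv2.fillPoly(im,[np.round((proj(f,world(p,top))+.5)*64-8).astype(np.int32)],255,shift=4)
    r_=cv2.resize(im,(640,480),interpolation=cv2.INTER_AREA)/255.
    return (m*(1-r_)).sum()+(r_*(1-np.maximum(m,l))).sum()
b=min((minimize(cost,p0,method="Nelder-Mead",options=dict(initial_simplex=p0+s*np.array([[0,0,0],[.008,0,0],[0,.008,0],[0,0,.06]]))) for s in (1,-1,.5)),key=lambda o:o.fun)
p=b.x; print(p0,p,cost(p0),b.fun,m.sum()); np.save("seg.npy",p)
print(world(p,arc(.15,(np.arange(5)-2)*.04/.15,.04)).round(4))
for i in range(5):
  w=world(p,arc(.15,(i-2)*.04/.15,.03))[0]; k=(np.hypot(W[...,0]-w[0],W[...,1]-w[1])<.022)&(z>.05); print(i+1,z[k].max().round(4))
vis=f["image"][40:260,280:540,::-1].copy(); vis=cv2.resize(vis,None,fx=2.6,fy=2.6)
o=lambda P:[np.round((proj(f,world(p,P))-[280,40]+.5)*2.6).astype(np.int32)]
cv2.polylines(vis,o(top),True,(0,0,255),1)
t=np.linspace(0,6.28,30)
for i in range(5):
  c=arc(.15,(i-2)*.04/.15,.03)[0]; cv2.polylines(vis,o(np.c_[c[0]+.014*np.cos(t),c[1]+.014*np.sin(t),0*t+.03]),True,(0,200,0),1)
cv2.imwrite("pics/w1fit.png",vis)
E
python3 g.py -52 .08
```

```text
table 0.0005860864151958634 [  91   93   93   94 1371 4250  632  117  209  459] tab z 0.01383210848616534
[0.5020723  0.20317856 0.61380219] [0.50024123 0.20574434 0.62352674] 1197.278431372549 952.0745098039217 6328.0
[[0.5279 0.1317 0.04  ]
 [0.519  0.1706 0.04  ]
 [0.5002 0.2057 0.04  ]
 [0.4729 0.2347 0.04  ]
 [0.4388 0.2555 0.04  ]]
1 0.3258
2 0.3264
3 0.0665
4 0.0667
5 0.0705
t 2.55 tcp [0.5192 0.1216 0.231 ] s -9.8 rad 140.8 F [-0.17 -0.67  0.93] w -0.0001
shift units [-0.51 -2.02  7.55] turn units [-0.001 -0.     0.145]
```

View pics/w1fit.png

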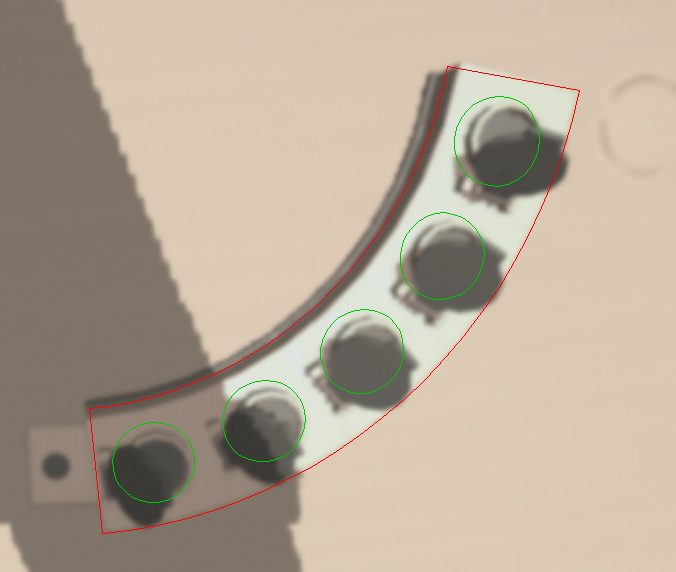

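```bash
python3 -m crank '[[-0.25,-1,0,0,0,0.07],[-0.25,-1,0,0,0,0.07],[0,0,1,0,0,0],[0,0,1,0,0,0],[0,0,1,0,0,0],[0,0,1,0,0,0],[0,0,1,0,0,0],[0,0,1,0,0,0],[0,0,1,0,0,0],[0,0,0.9,0,0,0],[0,0,0,0,0,0],[0,0,0,0,0,0]]'
python3 g.py -50 .042
```

```text
clock: 3.75
tcp_pos: [0.5217, 0.0818, 0.0736]
orientation: [-0.392, -3.117, 0.001]
contact_force: [-0.2, -0.0, 0.9]
grip_width: 0.0001
gripper_force: 0.0
t 3.75 tcp [0.5217 0.0818 0.0736] s -50.8 rad 147.8 F [-0.21 -0.03  0.9 ] w 0.0001
shift units [-0.11  0.04  1.58] turn units [-0.001 -0.    -0.009]
```

```bash
python3 -m crank '[[-0.1,0,0.4,0,0,0],[0,0,0.4,0,0,0],[0,0,0.4,0,0,0],[0,0,0.36,0,0,0],[0,0,0,0,0,0],[0,0,0,0,0,0]]'
python3 g.py -45 .042
python3 - <<'E'
from bench import eyes; import cv2
f=eyes.grab_frame("wrist"); cv2.imwrite("pics/w2.png",f["image"][:,:,::-1])
E
```

```text
clock: 4.35
tcp_pos: [0.5237, 0.0819, 0.0418]
orientation: [-0.389, -3.117, 0.0]
contact_force: [0.2, -0.2, 0.2]
grip_width: 0.0001
gripper_force: 0.0
t 4.35 tcp [0.5237 0.0819 0.0418] s -50.2 rad 149.7 F [ 0.15 -0.2   0.18] w 0.0001
shift units [-0.01  0.26 -0.01] turn units [-0.    -0.001 -0.049]
```

View pics/w2.png

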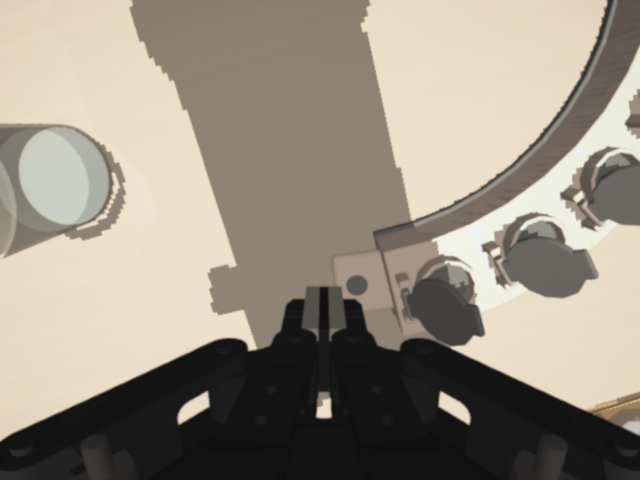

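```bash
python3 -m crank '[[0,0,0,0,0,-0.021],[0,0.25,0,0,0,-0.042],[0,0.25,0,0,0,-0.042],[0,0.25,0,0,0,-0.042],[0,0.25,0,0,0,-0.042],[0,0.25,0,0,0,-0.042],[0,0.25,0,0,0,-0.042],[0,0.25,0,0,0,-0.042],[0,0.25,0,0,0,-0.042]]'
python3 g.py 5 .0415
```

```text
clock: 5.3
tcp_pos: [0.5285, 0.1221, 0.0421]
orientation: [-0.054, 3.141, 0.0]
contact_force: [0.0, -0.3, -0.0]
grip_width: -0.0002
gripper_force: 0.1
t 5.3 tcp [0.5285 0.1221 0.0421] s -9.6 rad 150.1 F [ 0.04 -0.28 -0.01] w -0.0002
shift units [0.04 0.73 0.03] turn units [ 0.     0.    -0.113]
```

```bash
python3 -m crank '[[0,0.25,0.02,0,0,-0.042],[0,0.25,0.02,0,0,-0.042],[0,0.25,0,0,0,-0.042],[0,0.25,0,0,0,-0.042],[0,0.25,0,0,0,-0.042],[0,0.25,0,0,0,-0.042]]'
python3 g.py 30 .0415
python3 - <<'E'
from bench import eyes; import cv2
f=eyes.grab_frame("wrist"); cv2.imwrite("pics/w3.png",f["image"][:,:,::-1])
E
```

```text
clock: 5.9
tcp_pos: [0.5251, 0.1512, 0.0413]
orientation: [-0.364, 3.12, -0.001]
contact_force: [-0.1, -1.5, -0.1]
grip_width: -0.0003
gripper_force: 0.4
t 5.9 tcp [0.5251 0.1512 0.0413] s 19.8 rad 150.3 F [-0.12 -1.51 -0.08] w -0.0003
shift units [ 0.03  0.51 -0.01] turn units [-0.001 -0.    -0.074]
```

View pics/w3.png

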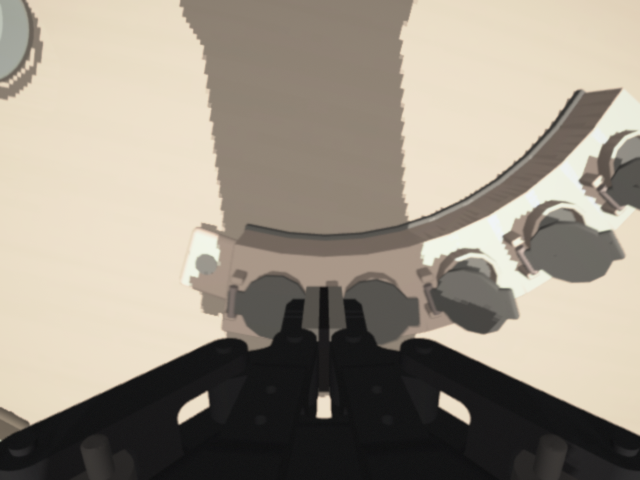

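Lid 1 lies shut at (272,305) and the fingers have reached lid 2's hinge at (345,290), with about 1.5 N. I'll continue at a slower pace.

```bash
python3 -m crank '[[0,0.15,0,0,0,-0.025],[0,0.15,0,0,0,-0.025],[0,0.15,0,0,0,-0.025],[0,0.15,0,0,0,-0.025]]'
python3 g.py 40 .0415
python3 -m crank '[[0,0.2,0,0,0,-0.034],[0,0.2,0,0,0,-0.034],[0,0.2,0,0,0,-0.034],[0,0.2,0,0,0,-0.034]]'
python3 g.py 60 .0415
```

```text
clock: 6.35
tcp_pos: [0.5219, 0.1632, 0.0413]
orientation: [0.485, -3.104, -0.0]
contact_force: [0.1, -0.7, -0.6]
grip_width: 0.0
gripper_force: 0.0
t 6.35 tcp [0.5219 0.1632 0.0413] s 32.1 rad 150.3 F [ 0.1  -0.66 -0.65] w 0.0
shift units [ 0.03  0.39 -0.01] turn units [ 0.   -0.   -0.06]
clock: 6.75
tcp_pos: [0.5164, 0.1784, 0.0413]
orientation: [0.651, -3.073, -0.0]
contact_force: [0.9, 0.7, 0.4]
grip_width: 0.0001
gripper_force: 0.0
t 6.75 tcp [0.5164 0.1784 0.0413] s 48.3 rad 150.5 F [0.92 0.71 0.37] w 0.0001
shift units [ 0.04  0.59 -0.01] turn units [ 0.    -0.    -0.093]
```

```bash
python3 -m crank '[[0.01,0.2,0,0,0,-0.034],[0.01,0.2,0,0,0,-0.034],[0.01,0.2,0,0,0,-0.034],[0,0.2,0,0,0,-0.034],[0,0.2,0,0,0,-0.034],[0,0.2,0,0,0,-0.034]]'
python3 g.py 80 .0415
python3 -m crank '[[0,0.2,0,0,0,-0.034],[0,0.2,0,0,0,-0.034],[0,0.2,0,0,0,-0.034],[0,0.2,0,0,0,-0.034],[0,0.2,0,0,0,-0.034]]'
python3 g.py 100 .0415
python3 - <<'E'
from bench import eyes; import cv2
f=eyes.grab_frame("wrist"); cv2.imwrite("pics/w4.png",f["image"][:,:,::-1])
E
```

```text
clock: 7.35
tcp_pos: [0.5046, 0.1994, 0.0413]
orientation: [0.895, -3.011, -0.0]
contact_force: [0.1, 0.2, 0.0]
grip_width: -0.0004
gripper_force: 0.0
t 7.35 tcp [0.5046 0.1994 0.0413] s 72.3 rad 150.1 F [0.06 0.24 0.02] w -0.0004
shift units [ 0.01  0.38 -0.01] turn units [ 0.    -0.    -0.058]
clock: 7.85
tcp_pos: [0.4929, 0.2154, 0.0413]
orientation: [-1.094, 2.945, 0.0]
contact_force: [0.6, 0.0, -0.5]
grip_width: -0.0001
gripper_force: 0.0
t 7.85 tcp [0.4929 0.2154 0.0413] s 92.1 rad 150.2 F [ 0.6   0.   -0.48] w -0.0001
shift units [ 0.02  0.39 -0.01] turn units [ 0.     0.    -0.058]
```

View pics/w4.png

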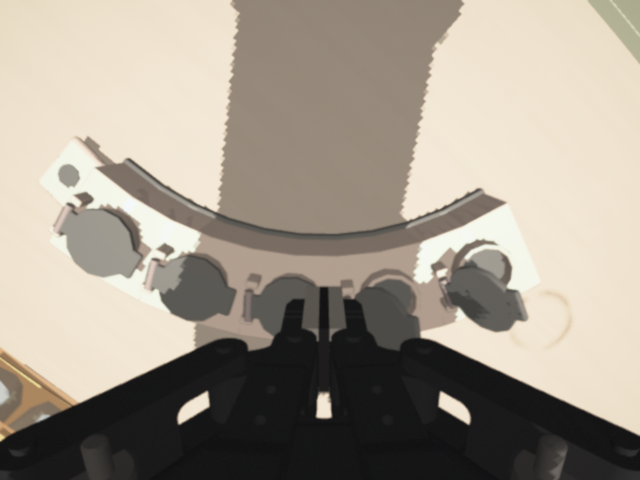

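Lids 1 to 3 are shut at (100,240), (193,287) and (287,305). Lids 4 and 5 at (388,300) and (485,295) are still open, and the segment hasn't moved.

```bash
python3 -m crank '[[0.01,0.2,0,0,0,-0.036],[0.01,0.2,0,0,0,-0.034],[0,0.2,0,0,0,-0.034],[0,0.2,0,0,0,-0.034],[0,0.2,0,0,0,-0.034],[0,0.2,0,0,0,-0.034],[0,0.2,0,0,0,-0.034],[0,0.2,0,0,0,-0.034],[0,0.2,0,0,0,-0.034]]'
python3 g.py 150 .0415
python3 -m crank '[[0.01,0.2,0,0,0,-0.036],[0.01,0.2,0,0,0,-0.034],[0,0.2,0,0,0,-0.034],[0,0.2,0,0,0,-0.034],[0,0.2,0,0,0,-0.034],[0,0.2,0,0,0,-0.034],[0,0.2,0,0,0,-0.034],[0,0.2,0,0,0,-0.034]]'
python3 g.py 190 .0415
```

```text
clock: 8.8
tcp_pos: [0.4664, 0.2397, 0.0413]
orientation: [1.441, -2.792, -0.0]
contact_force: [-0.8, 0.6, -0.5]
grip_width: -0.0003
gripper_force: 0.0
t 8.8 tcp [0.4664 0.2397 0.0413] s 128.2 rad 150.0 F [-0.85  0.55 -0.48] w -0.0003
shift units [ 0.07  1.09 -0.01] turn units [ 0.     0.    -0.175]
clock: 9.6
tcp_pos: [0.4384, 0.2553, 0.0413]
orientation: [1.732, -2.621, -0.0]
contact_force: [-0.0, -0.2, -0.0]
grip_width: 0.0001
gripper_force: 0.0
t 9.6 tcp [0.4384 0.2553 0.0413] s 160.3 rad 149.7 F [-0.03 -0.18 -0.04] w 0.0001
shift units [ 0.12  1.48 -0.01] turn units [ 0.   -0.   -0.24]
```

```bash
python3 -m crank '[[0,0.2,0,0,0,-0.034],[0,0.2,0,0,0,-0.034],[0,0.2,0,0,0,-0.034],[0,0.2,0,0,0,-0.034],[0,0.2,0,0,0,-0.034],[0,0.2,0,0,0,-0.034],[0,0.2,0,0,0,-0.034],[0,0.2,0,0,0,-0.034]]'
python3 g.py 190 .0415
python3 -m crank '[[0,0,-0.5,0,0,0],[0,0,-1,0,0,0],[0,0,-1,0,0,0],[0,0,-1,0,0,0],[0,0,-1,0,0,0],[0,0,-1,0,0,0],[0,0,-1,0,0,0],[0,0,-1,0,0,0],[0,0,0,0,0,0],[0,0,0,0,0,0]]'
python3 - <<'E'
from bench import eyes; import cv2,pickle; from h import *
f=eyes.grab_frame("wrist"); W=cloud(f); z=W[...,2]; p=np.load("seg.npy")
vis=f["image"][:,:,::-1].copy(); a=np.linspace(-.6667,.6667,25)
cv2.polylines(vis,[np.round(proj(f,world(p,np.r_[arc(.172,a,.03),arc(.128,a[::-1],.03)]))).astype(np.int32)],True,(0,0,255),1)
cv2.imwrite("pics/w5.png",vis)
for i in range(5):
    for d in (-8,0,10):
        w=world(p,arc(.15,((i-2)*.04+d/1000)/.15,.04))[0]; k=(np.hypot(W[...,0]-w[0],W[...,1]-w[1])<.003)&(z<.15); print(i+1,d,np.median(z[k]).round(4) if k.any() else None)
E
```

```text
clock: 10.4
tcp_pos: [0.4081, 0.265, 0.0413]
orientation: [2.002, -2.421, -0.0]
contact_force: [0.1, 0.6, 0.4]
grip_width: -0.0002
gripper_force: 0.0
t 10.4 tcp [0.4081 0.265  0.0413] s 192.3 rad 149.8 F [0.15 0.64 0.41] w -0.0002
shift units [-0.01 -0.11 -0.01] turn units [ 0.    -0.     0.032]
clock: 11.4
tcp_pos: [0.4085, 0.2649, 0.1918]
orientation: [-1.998, 2.423, -0.0]
contact_force: [0.5, -0.0, -1.2]
grip_width: -0.0001
gripper_force: 0.0
1 -8 0.0413
1 0 0.0413
1 10 0.0417
2 -8 0.0414
2 0 0.0415
2 10 0.0415
3 -8 0.0415
3 0 0.0417
3 10 0.0415
4 -8 0.0409
4 0 0.0414
4 10 0.0415
5 -8 0.0411
5 0 0.0415
5 10 0.0417
```

View pics/w5.png

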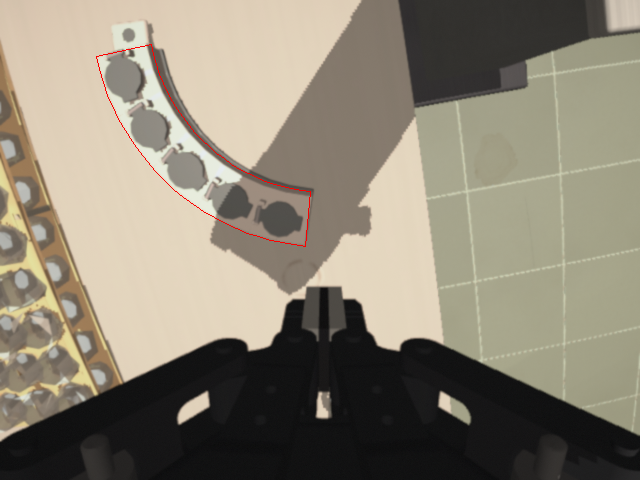

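All five lids, from (123,77) to (280,218), lie flat at about 41 mm. The segment still matches its outline to within the calibration error, and the arm is clear.

```bash
python3 -c "
from bench import r; print(r.hand_in())"
```

```text
the job is handed in; nothing more can be done
None
```

I shut all five lids on the long segment in order, in one unbroken pass from the tab end with no lifting, and handed the job in at about 11.5 s; the segment stayed in place, and the arm did not go near the short segment, beaker or cup.

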